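# Clear stone chips off the microscope stage

### The job

Clear the stage of the microscope stand: stand the fossil specimen aside on the cork mat, fossil side up, then take the scraper block and with it wipe all six stone chips off the base into the steel tray beside it, without touching the chips with the gripper. Then put the scraper back on the cork mat, sole down, and stand the specimen back in the middle of the black plate, fossil side up. Do not drop the specimen, and leave the tray, the jar and the petri dish where they are.

Things in the scene. Friction and masses are not known exactly. Their poses are not given: they have to be found in the camera images.
- stand: fixed microscope stand: cream base 270 mm deep (its x) by 280 mm wide (its y), 45 mm high, flat top; origin at the centre of its underside on the bench, z up. A round column of 32 mm diameter stands on it 115 mm from the origin along +x (the rear, away from the robot) up to 280 mm above the bench, with a focusing block 40 mm square around it at 120 to 165 mm above the bench and an empty ring mount on that, swung to the rear; nothing overhangs the base ahead of x = +90 mm
- plate_center (a point): centre of the round black stage plate, 120 mm diameter, flush with the base top (45 mm above the bench, 20 mm towards the robot from the base's origin); axes as the stand's
- tray: loose steel chip tray, 0.7 kg, open on top, 270 mm along its x, 145 mm along its y, 38 mm high, walls 3 mm; origin at the centre of its underside on the bench. It stands against the left or the right side (+y or -y) of the stand's base with a gap of 4 to 5 mm, parallel to it, its rim 7 mm below the base top
- mat: fixed cork mat 250 mm along its x, 145 mm along its y, 6 mm thick; origin at the centre of its underside on the bench. It lies on the side of the base opposite to the tray, parallel to the base
- scraper_center (a point): middle of the loose scraper block (27 mm above its underside), about 0.18 kg, 54 mm high: a sole 130 mm long (its x) by 40 mm wide (its y), black rubber 12 mm under wood 10 mm, and above that a wooden grip rib 108 mm long, 24 mm thick (y), 32 mm high, up to the top. At the start it stands sole down on the half of the mat nearer to the robot, its length about across the mat (along the mat's y); z up
- specimen_center (a point): middle of the rock specimen (27.5 mm above its underside): a loose limestone slab, about 0.5 kg, 90 mm long (its x), 48 mm thick between two flat sawn faces (its y), 55 mm high (top edges slightly bevelled), with a spiral fossil on its top (z up). At the start it stands on the black plate, its length roughly along the stand's y, with chips lying close around its foot: grip its upper half, so that the fingertips stay above the 10 mm high chips
- chip0_center (a point): centre of a loose stone chip, a flat flake about 26 mm across and 10 mm high, 11 g, lying at the start on top of the stand's base around the specimen
- chip1_center (a point): centre of a loose stone chip, a flat flake about 26 mm across and 10 mm high, 11 g, lying at the start on top of the stand's base around the specimen
- chip2_center (a point): centre of a loose stone chip, a flat flake about 26 mm across and 10 mm high, 11 g, lying at the start on top of the stand's base around the specimen
- chip3_center (a point): centre of a loose stone chip, a flat flake about 26 mm across and 10 mm high, 11 g, lying at the start on top of the stand's base around the specimen
- chip4_center (a point): centre of a loose stone chip, a flat flake about 26 mm across and 10 mm high, 11 g, lying at the start on top of the stand's base around the specimen
- chip5_center (a point): centre of a loose stone chip, a flat flake about 26 mm across and 10 mm high, 11 g, lying at the start on top of the stand's base around the specimen
- jar_center (a point): bystander: amber jar with a black cap, 64 mm diameter, 105 mm high, standing on the bench left of the work; half-way up
- dish_center (a point): bystander: closed clear petri dish, 98 mm diameter, 16 mm high, on the bench right of the work; half-way up

How it is judged:
On the way, in this order (a step that is already met when the one before it is completed fails the run):
1. the specimen stands aside on the cork mat, released (x of specimen_center in the frame of mat between -0.125 and 0.125 m and y of specimen_center in the frame of mat between -0.0725 and 0.0725 m and z of specimen_center in the frame of mat between 0.025 and 0.045 m and angle between specimen_center's own z axis and vertical below 0.15 rad and contact force between the fingers and specimen below 0.1 N and linear speed of specimen below 0.03 m/s), for 0.2 s.
2. all six chips have been wiped into the tray (x of chip0_center in the frame of tray between -0.135 and 0.135 m and y of chip0_center in the frame of tray between -0.0725 and 0.0725 m and z of chip0_center in the frame of tray between 0 and 0.036 m and x of chip1_center in the frame of tray between -0.135 and 0.135 m and y of chip1_center in the frame of tray between -0.0725 and 0.0725 m and z of chip1_center in the frame of tray between 0 and 0.036 m and x of chip2_center in the frame of tray between -0.135 and 0.135 m and y of chip2_center in the frame of tray between -0.0725 and 0.0725 m and z of chip2_center in the frame of tray between 0 and 0.036 m and x of chip3_center in the frame of tray between -0.135 and 0.135 m and y of chip3_center in the frame of tray between -0.0725 and 0.0725 m and z of chip3_center in the frame of tray between 0 and 0.036 m and x of chip4_center in the frame of tray between -0.135 and 0.135 m and y of chip4_center in the frame of tray between -0.0725 and 0.0725 m and z of chip4_center in the frame of tray between 0 and 0.036 m and x of chip5_center in the frame of tray between -0.135 and 0.135 m and y of chip5_center in the frame of tray between -0.0725 and 0.0725 m and z of chip5_center in the frame of tray between 0 and 0.036 m), for 0.2 s.
3. the scraper is back on the cork mat, sole down, released (x of scraper_center in the frame of mat between -0.125 and 0.125 m and y of scraper_center in the frame of mat between -0.0725 and 0.0725 m and z of scraper_center in the frame of mat between 0.022 and 0.045 m and angle between scraper_center's own z axis and vertical below 0.15 rad and contact force between the fingers and scraper below 0.1 N and linear speed of scraper below 0.03 m/s), for 0.2 s.
At the end, for the whole second after the job is handed in: the specimen stands fossil side up at rest on the base, its middle within 25 mm of the centre of the black plate and not held; the scraper stands sole down, at rest and not held, with its middle over the cork mat; all six chips lie inside the tray, below its rim (all of step 2 and all of step 3 and horizontal distance between specimen_center and plate_center below 0.025 m and z of specimen_center in the frame of plate_center between 0.02 and 0.036 m and angle between specimen_center's own z axis and vertical below 0.15 rad and contact force between the fingers and specimen below 0.1 N and linear speed of specimen below 0.03 m/s); the robot touches nothing.
It fails at once if the gripper's fingers touch a chip (over 1 N) (contact force between the fingers and chip0 above 1 N or contact force between the fingers and chip1 above 1 N or contact force between the fingers and chip2 above 1 N or contact force between the fingers and chip3 above 1 N or contact force between the fingers and chip4 above 1 N or contact force between the fingers and chip5 above 1 N).
It fails at once if the specimen is dropped or thrown (faster than 0.5 m/s while not held) (linear speed of specimen above 0.5 m/s and contact force between the fingers and specimen below 0.05 N).
It fails at once if the tray is shifted by more than 30 mm (distance of tray from where it was at the start of the episode above 0.03 m).
It fails at once if the jar or the dish is shifted by more than 30 mm (distance of any of jar_center, dish_center from where it was at the start of the episode above 0.03 m).
It also fails if it takes over 72 s, if anything falls off the work surface, if the arm or the gripper's body presses on something with over 40 N, if the wrist force passes 120 N, or if a joint passes its speed limit or range.

### The arm

A 6-joint arm with a two-finger parallel gripper is mounted at the origin on the work surface. World frame = base frame: x ahead of the robot, y to its left, z up, the work surface at z = 0. Lengths are in m, angles in rad, forces in N, time in s.
With the tool pointing down it reaches from about 0.3 to 0.775 m from the base axis. Payload 14.6 kg.
Tool frame: the origin (TCP) lies at the very end of the fingers, on their centre line; the grasp point (between the pads) lies 19 mm behind it; z points along the fingers, y is the line along which they close (so a half turn about z gives the same grasp; the last joint's range is limited). The gripper opens to 85 mm and grips with 20 to 120 N. Pads are 22 mm wide; open, the fingers measure 114 mm over their backs; the gripper's body (76 mm by 85 mm) begins 54 mm behind the grasp point. The pads swing forward as they close: fully open they stand 13 mm farther back than shut.
Start: joints at [1.15, 0.3, 1.521, -0, 1.321, -0.067], TCP at [0.191, 0.516, 0.231] pointing down, gripper open.
Joint ranges: [-3.03, 3.03], [-0.79, 2.21], [0.23, 2.52], [-1.04, 4.18], [0, 3.07], [-2.55, 2.55]. Speed limits (rad/s): [2.22, 2.22, 2.57, 3.14, 3.14, 3.14].

### API

Orientations are given as a unit quaternion [w, x, y, z].
In Python, from station import r gives the robot as it stands.
- The arm moves only by the tool move_arm, never from a script. Its argument "plan" is a list that holds one entry, the list of rows, each a list of 7 numbers: the shift along the world's x, y, z in m, then the turn, a rotation vector about the world's x, y, z in degrees, then the closure in counts, from 0 (fully open) to 255 (shut). In form: [[[x, y, z, wx, wy, wz, jaw], ...]]. A call has exactly 10 rows; each row shifts and turns the commanded pose from where the row before left it; what a row does not reach is not made up. A row lasts 1/10 s, in which the tool goes at most 50 mm and 8.59 degrees, less where a joint would pass 70% of its speed; a pose out of reach is approached as far as the arm can. A call is refused whole if a number of a shift passes 0.05 or a number of a turn 8.59, either way. A call with a gripper value outside its range is refused whole. The fingers move at their own pace and stop on an object; "squeeze" is the grip in N (left out, the last holds). Time passes only in rows, so rows that do not move let the fingers close, or fill a call up. It gives the time, the measured TCP pose, the force, the opening and the grip force at its end, in the units of the state.
- r.get_obs(): the state, without advancing time (a new reading comes with each control period).
- r.read_camera(name): name is "scene" or "top" or "wrist"; returns the picture (384x512x3 uint8, blue, green, red); there is no depth.
- r.calibration(name): a dict with "fx", "fy", "cx", "cy" (pixels), "cam_to_world" (4x4, takes a point from camera to world coordinates). Camera axes: x right, y up, looking along -z (the intrinsics and any distortion apply to the point x, -y, -z); pixel columns grow to the right and rows downward; lengths in m; the calibration is good to about 2 mm. The wrist camera is an equidistant fisheye: a pixel r from the principal point sees the ray r / f radians off the axis. A picture is of the moment at which its call begins: read the wrist's pose just before it. calibration takes no time and is no camera call; for the wrist camera it gives the pose at the moment of the call.
- r.job_done(): hands the job in; it is judged then, once.
Trained networks look in the newest picture that a camera, given by its name, has taken for a name from the list of things; names that differ only in an ending like _2 or _b are one class to them, and where a whole thing is asked for, a point or a joint stands for the part that bears it (a point fixed in the world has none). Each returns a list of dicts, best first, with "conf" (0 to 1); they miss things now and then, are a little off and sometimes report something else, mostly with a low value. They report only what shows in the picture. A call takes as long as a camera call.
- r.trace(camera, query): "pixels" (384x512 bool, what is visible of it).
- r.tip_of(camera, query): "centre" ([x, y, z] in m, in world coordinates, good to about 4 mm: a listed point, or the origin of a listed thing).
The state is a dict: "time": time; "joints": joint angles; "qd": joint speeds; "tau": joint torques, N m; "eef_pos": TCP position; "tcp_rot": TCP orientation; "force": force on the tool from outside, world axes, zero at the start; "wrist_torque": the same for the moment, N m; "grip_width": finger opening in m; "gripper_force": force on a finger pad.
Only numpy, scipy, OpenCV 4.12 (cv2) and the standard library are available. Lean on these libraries where they do the work, as an engineer would, in place of code of your own. Each camera call takes 0.05 s, during which the arm holds its last target. There are 200 camera calls.

## Working session

There is one attempt and no reset: what is moved stays moved. The work goes in short steps, Python scripts to look and compute and a tool call to move; the robot and the scene stay as the last step left them, time stands still between calls to the robot, and variables do not carry over. Pictures are saved under pics/ and viewed, at most 12 in all, crops included, and the job is handed in when it is done.

Besides the shell and the picture viewer there is one more tool, called after "Emit:" as name([rows], argument=value, ...), one row to a line, values as JSON. move_arm: Moves the arm, as the interface text tells. Its arguments: {"type":"object","properties":{"plan":{"type":"array","items":{"type":"array","items":{"type":"array","items":{"type":"number"}}}},"squeeze":{"type":"number"}},"required":["plan"]}

```bash
mkdir -p pics
python3 - <<'E'
from station import r
import cv2,numpy as np
ims=[]
for c in("top","scene"):
    im=r.read_camera(c); ims.append(im)
    for q in["stand","plate_center","tray","mat","scraper_center","specimen_center","chip0_center","jar_center","dish_center"]:
        try:
            for d in r.tip_of(c,q)[:7 if 'chip' in q else 2]: print(c,q,np.round(d["centre"],4),round(d["conf"],2))
        except Exception as e: print(c,q,e)
cv2.imwrite("pics/top.png",ims[0]);cv2.imwrite("pics/scene.png",ims[1])
o=r.get_obs();print({k:np.round(v,3) for k,v in o.items()})
for c in("top","scene"):print(r.calibration(c))
E
```

```text
top stand [ 0.5062  0.0395 -0.0037] 0.81
top plate_center [0.489  0.0418 0.0461] 0.91
top plate_center [0.4038 0.103  0.0468] 0.23
top tray [ 0.5265 -0.1753  0.0043] 0.98
top mat [ 0.4899  0.2573 -0.0018] 0.74
top scraper_center [0.4305 0.254  0.0333] 0.95
top scraper_center [0.4676 0.4807 0.0538] 0.7
top specimen_center [0.4838 0.042  0.071 ] 0.94
top specimen_center [0.4044 0.1044 0.0442] 0.59
top jar_center [0.4716 0.483  0.0531] 0.61
top dish_center [ 0.4649 -0.5181  0.0084] 0.88
scene stand [0.5161 0.0403 0.0013] 0.74
scene plate_center [0.4901 0.0367 0.0438] 0.65
scene plate_center [ 0.5596 -0.0053  0.0479] 0.53
scene tray [ 0.5272 -0.1765 -0.0012] 0.76
scene mat [0.4875 0.259  0.0038] 0.56
scene scraper_center [0.4326 0.2554 0.0359] 0.82
scene scraper_center [0.4897 0.0441 0.0718] 0.2
scene specimen_center [0.4883 0.0393 0.0719] 0.74
scene chip0_center [ 0.4162 -0.0155  0.0512] 0.61
scene jar_center [0.4751 0.4821 0.052 ] 0.6
scene dish_center [ 0.4676 -0.5166  0.0048] 0.91
{'time': np.float64(1.0), 'joints': array([ 1.15 ,  0.3  ,  1.521, -0.   ,  1.321, -0.067]), 'qd': array
[... 434 characters left out ...]
': 440.14091764734906, 'cx': 252.11467308730977, 'cy': 192.20203636758154, 'cam_to_world': array([[-0.0927438 ,  0.97564825, -0.19876889,  0.25547832],
       [-0.99567825, -0.09184579,  0.01375368,  0.01251772],
       [-0.00483733,  0.19918543,  0.97994988,  1.39764364],
       [ 0.        ,  0.        ,  0.        ,  1.        ]])}
{'fx': 370.7964197471458, 'fy': 370.7964197471458, 'cx': 259.2389670049831, 'cy': 190.98684535448368, 'cam_to_world': array([[ 0.64061958, -0.50576527,  0.57776123,  1.12441963],
       [ 0.7677868 ,  0.43219366, -0.4729821 , -0.52265052],
       [-0.01048682,  0.74659905,  0.66519162,  0.80913398],
       [ 0.        ,  0.        ,  0.        ,  1.        ]])}
```

View pics/top.png

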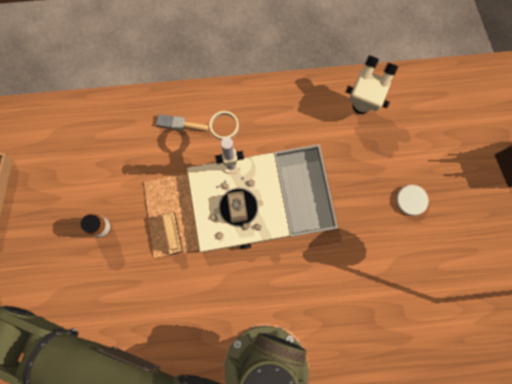

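View pics/scene.png

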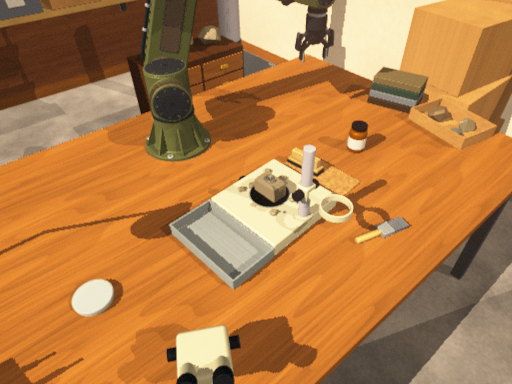

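Top view: the base sits around (237,205) with the specimen on the plate at (238,206). The mat and scraper are on the left at (168,225), the tray on the right at (305,190), and everything is slightly yawed. Next I'll measure the yaws.

```bash
cat > h.py <<'E'
from station import r
import cv2,numpy as np
def proj(K,P):
    M=K["cam_to_world"];p=(np.asarray(P)-M[:3,3])@M[:3,:3]
    return np.stack([K["cx"]+K["fx"]*p[...,0]/-p[...,2],K["cy"]-K["fy"]*p[...,1]/-p[...,2]],-1)
def unproj(K,uv,z):
    uv=np.asarray(uv,float);M=K["cam_to_world"]
    d=np.stack([(uv[...,0]-K["cx"])/K["fx"],-(uv[...,1]-K["cy"])/K["fy"],-np.ones(uv.shape[:-1])],-1)@M[:3,:3].T
    return M[:3,3]+d*((z-M[2,3])/d[...,2])[...,None]
def rect(mask,K,z):
    v,u=np.nonzero(mask);P=unproj(K,np.stack([u,v],-1),z)[:,:2]
    (c,s,a)=cv2.minAreaRect((P*1000).astype(np.float32));return np.round(c,1),np.round(s,1),round(a,1),len(u)
def ortho(im,K,c,z,half=0.25,ppm=1200):
    n=int(2*half*ppm);a=np.arange(n)/ppm-half
    X,Y=np.meshgrid(c[0]-a,c[1]-a,indexing="ij")
    uv=proj(K,np.stack([X,Y,np.full_like(X,z)],-1)).astype(np.float32)
    return cv2.remap(im,uv[...,0],uv[...,1],cv2.INTER_CUBIC)
E
python3 - <<'E'
from h import *
K=r.calibration("top");im=r.read_camera("top")
for q,z in[("stand",.045),("tray",.038),("mat",.006),("scraper_center",.055),("specimen_center",.1)]:
    for d in r.trace("top",q)[:2]: print(q,round(d["conf"],2),rect(d["pixels"],K,z))
for i in range(1):
    for d in r.trace("top","chip%d_center"%i): print("chip",i,round(d["conf"],2),rect(d["pixels"],K,.05))
K2=r.calibration("scene");r.read_camera("scene")
for d in r.trace("scene","chip0_center"): print("chips",round(d["conf"],2),rect(d["pixels"],K2,.05))
o=ortho(im,K,(.49,.05),.045,.25,1160)
for k in range(0,11):
    p=int(k*58);cv2.putText(o,"%.2f"%(.74-.05*k),(0,p+4),0,.35,(255,0,0));cv2.putText(o,"%.2f"%(.30-.05*k),(p-10,10),0,.35,(255,0,0))
    o[p:p+1:,::8]=(255,0,0) if p<580 else 0
    if p<580:o[::8,p]=(255,0,0)
cv2.imwrite("pics/o.png",o)
E
```

```text
stand 0.83 (array([580.4,  47.8]), array([448.8, 279.5]), 4.8, 7506)
tray 0.94 (array([ 525.3, -173.8]), array([278. , 151.2]), 4.8, 4084)
mat 0.57 (array([488. , 256.8]), array([251.3, 148.6]), 5.4, 2971)
scraper_center 0.86 (array([423.5, 249.2]), array([126.6,  40.4]), 8.6, 533)
scraper_center 0.7 (array([487.9,  43.7]), array([94.7, 51.9]), 5.4, 479)
specimen_center 0.96 (array([478.4,  43.1]), array([90.1, 47.2]), 3.3, 465)
chips 0.4 (array([558.4,  -7.1]), array([19.3, 25.1]), 67.7, 39)
```

View pics/o.png

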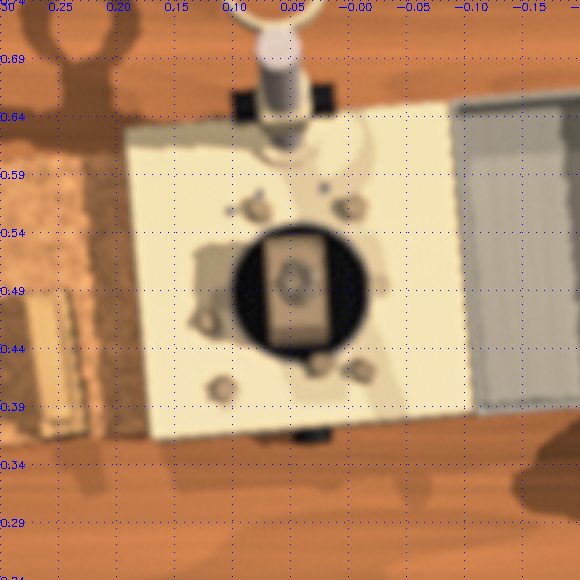

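The plan picture shows chips at roughly (x,y) = (.56,.08), (.56,.00), (.465,.12), (.43,.025), (.42,-.01) and (.405,.11). The specimen and the scraper both have their length along world x. The base yaw is about +4.8°.

Emit:
move_arm([
  [[0.026,-0.042,0,0,0,2.4,0],[0.026,-0.042,0,0,0,2.4,0],[0.026,-0.042,0,0,0,2.4,0],[0.026,-0.042,0,0,0,2.4,0],[0.026,-0.042,0,0,0,2.4,0],[0.026,-0.042,0,0,0,2.4,0],[0.026,-0.042,0,0,0,2.4,0],[0.026,-0.042,0,0,0,2.4,0],[0.026,-0.042,0,0,0,2.4,0],[0.026,-0.042,0,0,0,2.4,0]],
], squeeze=60)

```text
time: 2.45
eef_pos: [0.4513, 0.0939, 0.2316]
tcp_rot: [0.0, -0.033, 0.999, 0.0]
force: [0.4, 0.5, 0.5]
grip_width: 0.0852
gripper_force: 0.0
```

```bash
cat >> h.py <<'E'
def wproj(K,P):
    M=K["cam_to_world"];p=(np.asarray(P)-M[:3,3])@M[:3,:3]
    x,y,z=p[...,0],-p[...,1],-p[...,2];rr=np.hypot(x,y);t=np.arctan2(rr,z);s=t/np.maximum(rr,1e-9)
    return np.stack([K["cx"]+K["fx"]*x*s,K["cy"]+K["fy"]*y*s],-1)
def wortho(im,K,c,z,half=0.2,ppm=1400):
    n=int(2*half*ppm);a=np.arange(n)/ppm-half
    X,Y=np.meshgrid(c[0]-a,c[1]-a,indexing="ij")
    uv=wproj(K,np.stack([X,Y,np.full_like(X,z)],-1)).astype(np.float32)
    o=cv2.remap(im,uv[...,0],uv[...,1],cv2.INTER_LINEAR)
    for g in np.arange(-1,1,.05):
        i=int(round((c[0]+half-g)*ppm));j=int(round((c[1]+half-g)*ppm))
        if 0<=i<n:o[i,::6]=(255,0,0);cv2.putText(o,"%.2f"%g,(0,i),0,.4,(0,0,255))
        if 0<=j<n:o[::6,j]=(255,0,0);cv2.putText(o,"%.2f"%g,(j,12),0,.4,(0,0,255))
    return o
E
python3 - <<'E'
from h import *
K=r.calibration("wrist");im=r.read_camera("wrist")
for q in["specimen_center","chip0_center","scraper_center","stand","plate_center"]:
    for d in r.tip_of("wrist",q)[:8]:print(q,np.round(d["centre"],4),round(d["conf"],2))
cv2.imwrite("pics/w1.png",np.hstack([wortho(im,K,(.49,.045),.045,.17,1150),wortho(im,K,(.49,.045),.1,.17,1150)]))
E
```

```text
chip0_center [ 0.4191 -0.0188  0.0497] 0.78
chip0_center [0.4294 0.2537 0.0323] 0.54
scraper_center [0.4334 0.2556 0.0334] 0.73
scraper_center [0.4694 0.4791 0.0491] 0.52
stand [0.4723 0.483  0.0488] 0.62
```

View pics/w1.png

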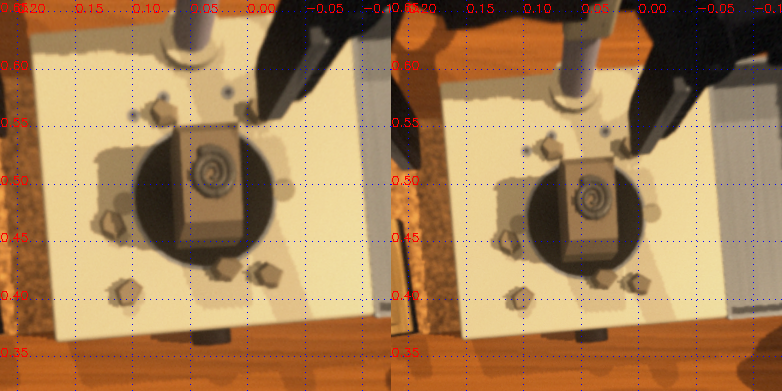

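The wrist view confirms the specimen centre at about (.485, .042), with no chips under the finger positions.

Emit:
move_arm([
  [[0.0113,-0.0173,-0.01,0,0,0,0],[0.0113,-0.0173,-0.02,0,0,0,0],[0.0113,-0.0173,-0.03,0,0,0,0],[0,0,-0.035,0,0,0,0],[0,0,-0.035,0,0,0,0],[0,0,-0.023,0,0,0,0],[0,0,-0.01,0,0,0,0],[0,0,0,0,0,0,255],[0,0,0,0,0,0,255],[0,0,0,0,0,0,255]],
], squeeze=60)

```text
time: 3.75
eef_pos: [0.4854, 0.0442, 0.0701]
tcp_rot: [0.001, -0.033, 0.999, -0.0]
force: [-4.2, 1.2, 6.6]
grip_width: 0.047
gripper_force: 60.7
```

Emit:
move_arm([
  [[0,0,0,0,0,0,255],[0,0,0,0,0,0,255],[0,0,0,0,0,0,255],[0,0,0,0,0,0,255],[0,0,0.01,0,0,0,255],[0,0,0.02,0,0,0,255],[0,0,0.025,0,0,0,255],[0,0,0.025,0,0,0,255],[0.01,0.02,0,0,0,0,255],[0.01,0.03,0,0,0,0,255]],
])

```text
time: 4.75
eef_pos: [0.505, 0.0938, 0.1502]
tcp_rot: [0.001, -0.032, 1.0, 0.0]
force: [0.4, -0.1, -5.2]
grip_width: 0.0471
gripper_force: 63.3
```

Emit:
move_arm([
  [[0.012,0.044,0,0,0,0,255],[0.013,0.044,0,0,0,0,255],[0.013,0.044,0,0,0,0,255],[0.012,0.042,0,0,0,0,255],[0,0,-0.03,0,0,0,255],[0,0,-0.03,0,0,0,255],[0,0,-0.025,0,0,0,255],[0,0,-0.015,0,0,0,255],[0,0,-0.01,0,0,0,255],[0,0,0,0,0,0,255]],
])

```text
time: 5.75
eef_pos: [0.5542, 0.2679, 0.0379]
tcp_rot: [-0.001, -0.032, 0.999, -0.0]
force: [0.7, -0.1, -4.8]
grip_width: 0.0466
gripper_force: 63.3
```

Emit:
move_arm([
  [[0,0,-0.003,0,0,0,255],[0,0,-0.002,0,0,0,255],[0,0,-0.0015,0,0,0,255],[0,0,0,0,0,0,255],[0,0,0,0,0,0,200],[0,0,0,0,0,0,0],[0,0,0,0,0,0,0],[0,0,0,0,0,0,0],[0,0,0,0,0,0,0],[0,0,0,0,0,0,0]],
])

```text
time: 6.75
eef_pos: [0.5545, 0.268, 0.0319]
tcp_rot: [0.0, -0.033, 0.999, 0.0]
force: [-0.1, -0.3, 0.1]
grip_width: 0.0854
gripper_force: 0.0
```

Emit:
move_arm([
  [[0,0,0.01,0,0,0,0],[0,0,0.03,0,0,0,0],[0,0,0.045,0,0,0,0],[0,0,0.045,0,0,0,0],[-0.02,0,0.02,0,0,0,0],[-0.04,-0.005,0,0,0,0,0],[-0.03,-0.005,0,0,0,0,0],[-0.01,-0.005,0,0,0,0,0],[0,0,0,0,0,0,0],[0,0,0,0,0,0,0]],
])

```text
time: 7.75
eef_pos: [0.455, 0.2532, 0.1825]
tcp_rot: [0.001, -0.032, 0.999, 0.0]
force: [0.7, 0.2, -0.2]
grip_width: 0.0853
gripper_force: 0.0
```

Run:
```python
from h import *
K=r.calibration("wrist");im=r.read_camera("wrist")
for q in["specimen_center","scraper_center"]:
    for d in r.tip_of("wrist",q)[:2]:print(q,np.round(d["centre"],4),round(d["conf"],2))
cv2.imwrite("pics/w2.png",np.hstack([wortho(im,K,(.48,.255),.06,.17,1150),wortho(im,K,(.48,.1),.045,.17,1150)]))
```

```text
specimen_center [0.5519 0.2755 0.0335] 0.97
scraper_center [0.4314 0.2579 0.0315] 0.87
```

View pics/w2.png

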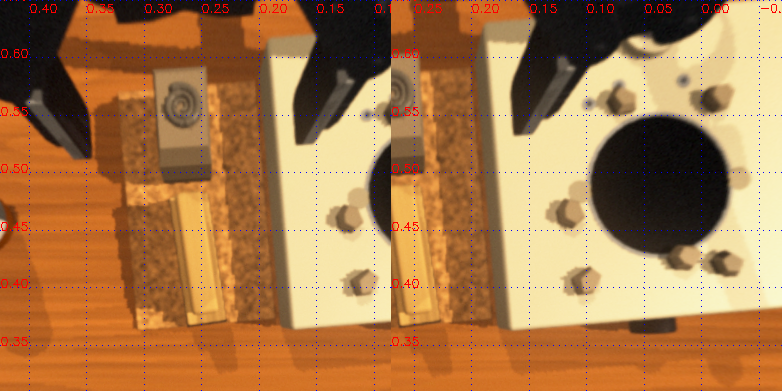

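The specimen stands upright on the mat at (.552,.27), and the scraper is at (.428,.255) with a yaw of about 8°.

Emit:
move_arm([
  [[-0.013,0.001,-0.02,0,0,2.2,0],[-0.014,0.001,-0.03,0,0,2.2,0],[0,0,-0.035,0,0,0,0],[0,0,-0.03,0,0,0,0],[0,0,-0.02,0,0,0,0],[0,0,-0.0135,0,0,0,0],[0,0,0,0,0,0,100],[0,0,0,0,0,0,255],[0,0,0,0,0,0,255],[0,0,0,0,0,0,255]],
], squeeze=80)

```text
time: 8.9
eef_pos: [0.4279, 0.2553, 0.0342]
tcp_rot: [0.001, -0.071, 0.997, 0.0]
force: [-0.7, -0.6, 0.4]
grip_width: 0.0284
gripper_force: 0.0
```

Emit:
move_arm([
  [[0,0,0,0,0,0,255],[0,0,0,0,0,0,255],[0,0,0,0,0,0,255],[0,0,0,0,0,0,255],[0,0,0.01,0,0,0,255],[0,0,0.02,0,0,0,255],[0,0,0.02,0,0,0,255],[0,0,0.01,0,0,-3.5,255],[0,0,0,0,0,0,255],[0,0,0,0,0,0,255]],
])

```text
time: 9.9
eef_pos: [0.4273, 0.255, 0.0933]
tcp_rot: [0.0, -0.041, 0.999, 0.0]
force: [0.2, 0.2, -2.5]
grip_width: 0.0228
gripper_force: 78.7
```

Run:
```python
from h import *
o=r.get_obs();print(o["eef_pos"],o["tcp_rot"],o["grip_width"])
K=r.calibration("wrist");im=r.read_camera("wrist")
for d in r.tip_of("wrist","scraper_center")[:2]:print(np.round(d["centre"],4),round(d["conf"],2))
cv2.imwrite("pics/w3.png",im)
```

```text
[0.427321   0.25496972 0.09334988] [ 6.20686642e-05 -4.11643761e-02  9.99152385e-01  3.01746014e-05] 0.022806371143137796
[0.4312 0.2563 0.0905] 0.87
```

View pics/w3.png

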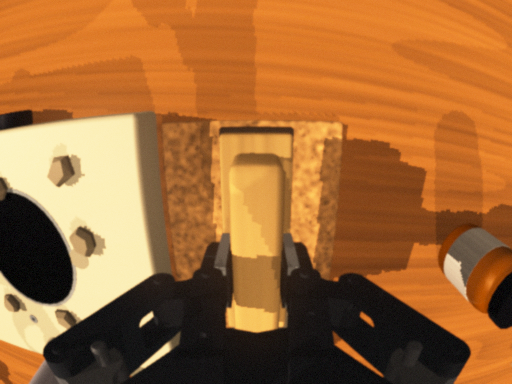

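Emit:
move_arm([
  [[0.002,-0.027,0,0,0,0,255],[0.002,-0.027,0,0,0,0,255],[0.0015,-0.0265,0,0,0,0,255],[0,0,-0.0095,0,0,0,255],[0,0,-0.009,0,0,0,255],[0,0,0,0,0,0,255],[0,0,0,0,0,0,255],[0.0013,-0.015,0,0,0,0,255],[0.0013,-0.015,0,0,0,0,255],[0.0013,-0.015,0,0,0,0,255]],
])

```text
time: 11.0
eef_pos: [0.4366, 0.1297, 0.0744]
tcp_rot: [-0.0, -0.041, 0.999, -0.0]
force: [0.9, 0.1, -2.2]
grip_width: 0.0229
gripper_force: 79.1
```

Emit:
move_arm([
  [[0.0013,-0.015,0,0,0,0,255],[0.0013,-0.015,0,0,0,0,255],[0.0013,-0.015,0,0,0,0,255],[0.0013,-0.015,0,0,0,0,255],[0.0013,-0.015,0,0,0,0,255],[0.0013,-0.015,0,0,0,0,255],[0.0013,-0.015,0,0,0,0,255],[0.0013,-0.015,0,0,0,0,255],[0.0013,-0.015,0,0,0,0,255],[0.0013,-0.015,0,0,0,0,255]],
])

```text
time: 12.0
eef_pos: [0.4499, -0.0205, 0.0744]
tcp_rot: [-0.0, -0.041, 0.999, 0.0]
force: [0.2, 1.0, -1.5]
grip_width: 0.0225
gripper_force: 79.0
```

Emit:
move_arm([
  [[0.0013,-0.015,0,0,0,0,255],[0.0013,-0.015,0,0,0,0,255],[0.0013,-0.015,0,0,0,0,255],[0.0013,-0.015,0,0,0,0,255],[0.0013,-0.015,0,0,0,0,255],[0.0013,-0.015,0,0,0,0,255],[0.0013,-0.015,0,0,0,0,255],[0.0013,-0.015,0,0,0,0,255],[0.0,-0.01,0,0,0,0,255],[0,0,0,0,0,0,255]],
])

```text
time: 13.0
eef_pos: [0.4602, -0.1516, 0.0747]
tcp_rot: [-0.0, -0.04, 0.999, 0.0]
force: [-0.4, 0.2, -2.2]
grip_width: 0.0229
gripper_force: 79.0
```

Emit:
move_arm([
  [[0,0,0.02,0,0,0,255],[0,0,0.03,0,0,0,255],[0,0.02,0.03,0,0,0,255],[0.01,0.045,0.01,0,0,0,255],[0.01,0.045,0,0,0,0,255],[0.01,0.045,0,0,0,0,255],[0.01,0.045,0,0,0,0,255],[0.01,0.045,0,0,0,0,255],[0.0,0.045,0,0,0,0,255],[0,0,0,0,0,0,255]],
])

```text
time: 14.0
eef_pos: [0.5095, 0.1442, 0.1645]
tcp_rot: [-0.0, -0.043, 0.999, 0.0]
force: [0.3, -0.1, -2.0]
grip_width: 0.0226
gripper_force: 79.3
```

Run:
```python
from h import *
K=r.calibration("wrist");im=r.read_camera("wrist")
K2=r.calibration("top");t=r.read_camera("top")
cv2.imwrite("pics/w4.png",np.hstack([wortho(im,K,(.51,.04),.045,.15,1200),ortho(t,K2,(.51,-.06),.045,.18,1000)]))
```

```text
(no output)
```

View pics/w4.png

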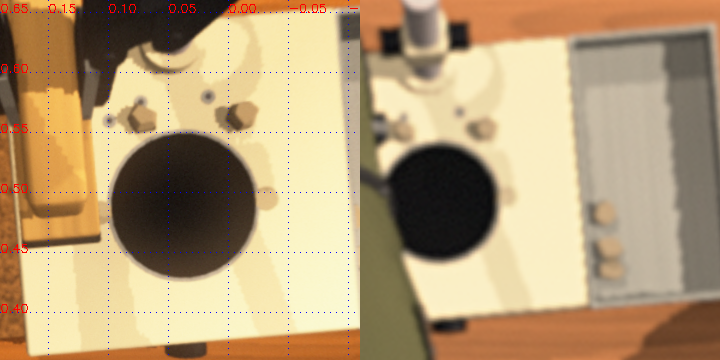

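The left half shows only two chips remaining on the base, at (.56,.08) and (.56,.00). The right half shows the wiped ones in the tray at (600,210)–(610,270). Next is the second lane, in front of the column.

Emit:
move_arm([
  [[0.006,0.007,-0.03,0,0,0,255],[0,0,-0.03,0,0,0,255],[0,0,-0.02,0,0,0,255],[0,0,-0.0097,0,0,0,255],[0,0,0,0,0,0,255],[0.0013,-0.015,0,0,0,0,255],[0.0013,-0.015,0,0,0,0,255],[0.0013,-0.015,0,0,0,0,255],[0.0013,-0.015,0,0,0,0,255],[0.0013,-0.015,0,0,0,0,255]],
])

```text
time: 15.1
eef_pos: [0.5229, 0.0699, 0.0753]
tcp_rot: [0.0, -0.04, 0.999, 0.0]
force: [-0.6, 0.3, -2.1]
grip_width: 0.0226
gripper_force: 79.9
```

Emit:
move_arm([
  [[0.0013,-0.015,0,0,0,0,255],[0.0013,-0.015,0,0,0,0,255],[0.0013,-0.015,0,0,0,0,255],[0.0013,-0.015,0,0,0,0,255],[0.0013,-0.015,0,0,0,0,255],[0.0013,-0.015,0,0,0,0,255],[0.0013,-0.015,0,0,0,0,255],[0.0013,-0.015,0,0,0,0,255],[0.0013,-0.015,0,0,0,0,255],[0.0013,-0.015,0,0,0,0,255]],
])

```text
time: 16.1
eef_pos: [0.5358, -0.0798, 0.0751]
tcp_rot: [-0.0, -0.04, 0.999, -0.0]
force: [-0.2, 0.8, -1.8]
grip_width: 0.0228
gripper_force: 79.9
```

Emit:
move_arm([
  [[0.0013,-0.015,0,0,0,0,255],[0.0013,-0.015,0,0,0,0,255],[0.0013,-0.015,0,0,0,0,255],[0.0013,-0.015,0,0,0,0,255],[0.0013,-0.015,0,0,0,0,255],[0,-0.008,0,0,0,0,255],[0,0,0,0,0,0,255],[0,0,0.02,0,0,0,255],[0,0,0.03,0,0,0,255],[0,0,0.03,0,0,0,255]],
])

```text
time: 17.1
eef_pos: [0.542, -0.1608, 0.1558]
tcp_rot: [-0.001, -0.041, 0.999, 0.0]
force: [-0.3, -0.1, -0.8]
grip_width: 0.023
gripper_force: 79.9
```

Emit:
move_arm([
  [[-0.015,0.045,0.01,0,0,0,255],[-0.015,0.045,0,0,0,0,255],[-0.015,0.045,0,0,0,0,255],[-0.015,0.045,0,0,0,0,255],[-0.015,0.045,0,0,0,0,255],[-0.015,0.045,0,0,0,0,255],[-0.015,0.045,0,0,0,0,255],[-0.005,0.045,0,0,0,0,255],[0,0.025,0,0,0,0,255],[0,0,0,0,0,0,255]],
])

```text
time: 18.1
eef_pos: [0.4314, 0.2265, 0.1651]
tcp_rot: [0.0, -0.042, 0.999, 0.0]
force: [0.1, 0.2, -1.8]
grip_width: 0.0226
gripper_force: 80.0
```

Run:
```python
from h import *
K=r.calibration("scene");im=r.read_camera("scene")
K2=r.calibration("top");t=r.read_camera("top")
o=ortho(t,K2,(.51,.0),.045,.22,900)
s=cv2.resize(im[150:290,160:330],None,fx=2.3,fy=2.3,interpolation=cv2.INTER_CUBIC)[:396]
s=cv2.copyMakeBorder(s,0,max(0,396-s.shape[0]),0,0,cv2.BORDER_CONSTANT)
cv2.imwrite("pics/w5.png",np.hstack([o[:396],s]))
```

```text
(no output)
```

View pics/w5.png

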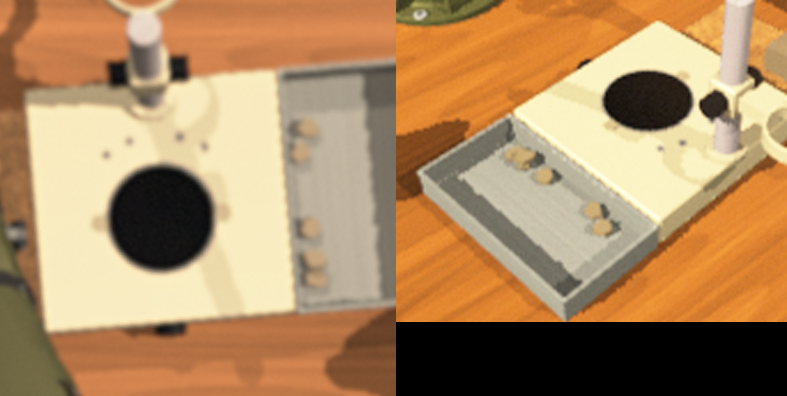

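The base is clear. Five chips show clearly in the tray and the sixth is probably in the close group, so I'll check from above before releasing the scraper.

Emit:
move_arm([
  [[0,-0.035,0.01,0,0,0,255],[0,-0.04,0.01,0,0,0,255],[0,-0.04,0.01,0,0,0,255],[0,-0.04,0.01,0,0,0,255],[0,-0.04,0.01,0,0,0,255],[0,-0.04,0,0,0,0,255],[0.02,-0.04,0,0,0,0,255],[0.02,-0.03,0,0,0,0,255],[0.02,0,0,0,0,0,255],[0,0,0,0,0,0,255]],
])

```text
time: 19.2
eef_pos: [0.4929, -0.0832, 0.2147]
tcp_rot: [-0.0, -0.039, 0.999, 0.0]
force: [-0.2, 0.6, -1.5]
grip_width: 0.0228
gripper_force: 80.2
```

Run:
```python
from h import *
K=r.calibration("wrist");im=r.read_camera("wrist")
for d in r.tip_of("wrist","chip0_center"):print(np.round(d["centre"],4),round(d["conf"],2))
cv2.imwrite("pics/w6.png",wortho(im,K,(.52,-.15),.01,.15,1900))
```

```text
[ 0.4845 -0.1305  0.0069] 0.69
[ 0.5248 -0.176   0.0006] 0.37
```

View pics/w6.png

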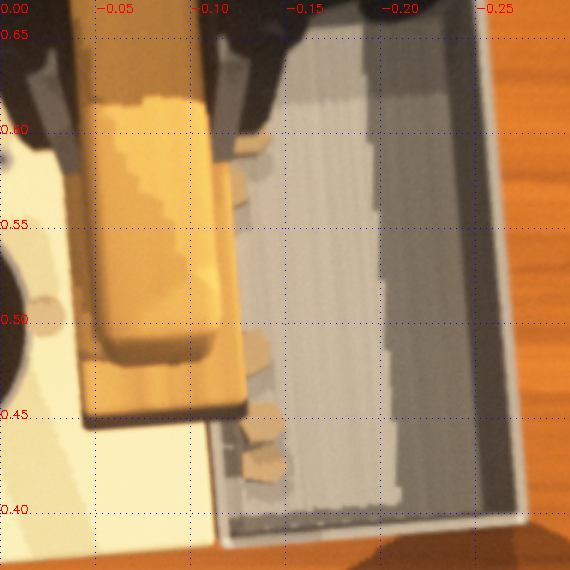

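Emit:
move_arm([
  [[0,-0.03,0,0,0,0,255],[0,-0.04,0,0,0,0,255],[0,-0.04,0,0,0,0,255],[0,-0.03,0,0,0,0,255],[0,0,0,0,0,0,255],[0,0,0,0,0,0,255],[0,0,0,0,0,0,255],[0,0,0,0,0,0,255],[0,0,0,0,0,0,255],[0,0,0,0,0,0,255]],
])

```text
time: 20.3
eef_pos: [0.4923, -0.221, 0.2152]
tcp_rot: [0.0, -0.041, 0.999, -0.0]
force: [1.1, -0.6, -2.3]
grip_width: 0.0223
gripper_force: 80.2
```

Run:
```python
from h import *
K=r.calibration("wrist");im=r.read_camera("wrist")
for d in r.tip_of("wrist","chip0_center"):print(np.round(d["centre"],4),round(d["conf"],2))
a=wortho(im,K,(.51,-.06),.02,.18,1600)[:576]
cv2.imwrite("pics/w7.png",a)
s=cv2.imread("pics/scene.png")
cv2.imwrite("pics/_wr.png",im)
```

```text
[ 0.4452 -0.1385  0.0109] 0.36
[ 0.5979 -0.1274  0.0058] 0.35
```

View pics/w7.png

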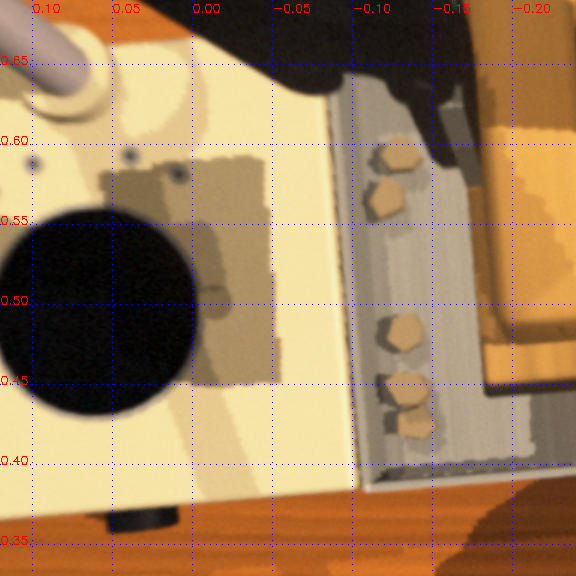

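Five chips are separately visible in the tray. The cluster at (.43–.45,-.14) may be hiding the sixth, so I'll enlarge it.

Run:
```python
from h import *
K=r.calibration("wrist");w=cv2.imread("pics/_wr.png")
a=wproj(K,np.array([.44,-.13,.015]))
Ks=r.calibration("scene");sc=r.read_camera("scene");b=proj(Ks,np.array([.44,-.13,.015]))
s0=cv2.resize(cv2.imread("pics/w5.png")[110:220,480:590],(396,396),interpolation=cv2.INTER_CUBIC)
for d in r.trace("scene","chip0_center"):print(round(d["conf"],2),rect(d["pixels"],Ks,.015))
def crop(im,c,h,n=396):
    u,v=[int(round(x)) for x in c];return cv2.resize(im[max(0,v-h):v+h,max(0,u-h):u+h],(n,n),interpolation=cv2.INTER_CUBIC)
print(a,b)
x=np.hstack([crop(w,a,45),s0])
y=crop(sc,b,24,200);y=np.hstack([y,crop(sc,b,70,200),crop(w,a,120,200),np.zeros((200,192,3),np.uint8)])
cv2.imwrite("pics/w8.png",np.vstack([x,y]))
```

```text
[337.19352331 129.96790618] [216.23911593 216.73704324]
```

View pics/w8.png

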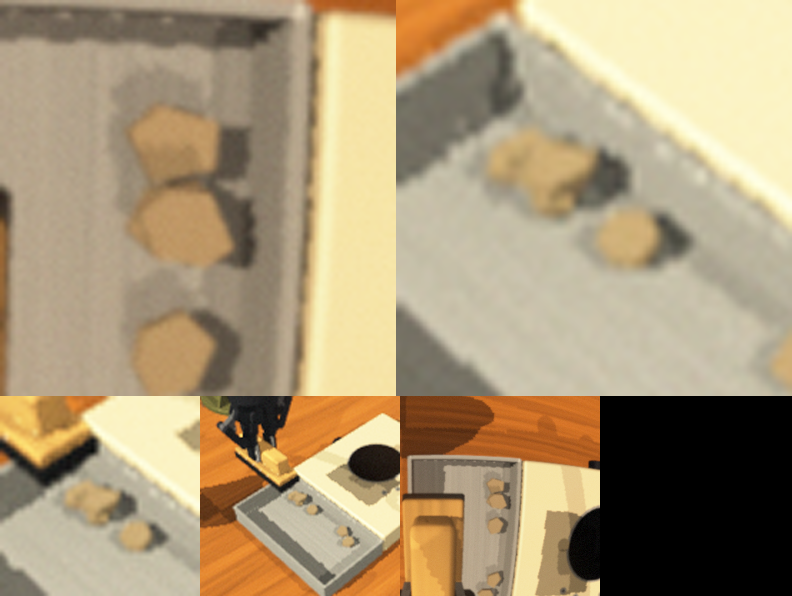

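The cluster is three chips, one resting on another, so all six are in the tray. I'll return the scraper to the mat.

Emit:
move_arm([
  [[-0.016,0.045,0,0,0,0,255],[-0.016,0.047,0,0,0,0,255],[-0.016,0.047,0,0,0,0,255],[-0.016,0.047,0,0,0,0,255],[0,0.048,0,0,0,0,255],[0,0.048,0,0,0,0,255],[0,0.048,0,0,0,0,255],[0,0.048,0,0,0,0,255],[0,0.048,-0.01,0,0,0,255],[0,0.047,-0.02,0,0,0,255]],
])

```text
time: 21.5
eef_pos: [0.4284, 0.253, 0.1864]
tcp_rot: [0.001, -0.041, 0.999, 0.001]
force: [0.5, -1.3, -2.5]
grip_width: 0.0225
gripper_force: 80.3
```

Emit:
move_arm([
  [[0,0,-0.03,0,0,0,255],[0,0,-0.03,0,0,0,255],[0,0,-0.03,0,0,0,255],[0,0,-0.03,0,0,0,255],[0,0,-0.02,0,0,0,255],[0,0,0,0,0,0,255],[0,0,0,0,0,0,255],[0,0,0,0,0,0,255],[0,0,0,0,0,0,255],[0,0,0,0,0,0,255]],
])

```text
time: 22.5
eef_pos: [0.4286, 0.2507, 0.0463]
tcp_rot: [0.001, -0.04, 0.999, 0.0]
force: [-0.1, 0.7, -1.7]
grip_width: 0.0222
gripper_force: 80.1
```

Emit:
move_arm([
  [[0,0,-0.005,0,0,0,255],[0,0,-0.004,0,0,0,255],[0,0,-0.003,0,0,0,255],[0,0,0,0,0,0,255],[0,0,0,0,0,0,200],[0,0,0,0,0,0,0],[0,0,0,0,0,0,0],[0,0,0,0,0,0,0],[0,0,0,0,0,0,0],[0,0,0,0,0,0,0]],
])

```text
time: 23.5
eef_pos: [0.4282, 0.2505, 0.0334]
tcp_rot: [-0.0, -0.04, 0.999, -0.0]
force: [-1.1, -0.6, 0.2]
grip_width: 0.0852
gripper_force: 0.0
```

Emit:
move_arm([
  [[0,0,0.01,0,0,0,0],[0,0,0.03,0,0,0,0],[0,0,0.04,0,0,0,0],[0,0,0.04,0,0,0,0],[0.03,0.004,0,0,0,0,0],[0.04,0.006,0,0,0,-0.5,0],[0.04,0.006,0,0,0,-0.5,0],[0.015,0.001,0,0,0,0,0],[0,0,0,0,0,0,0],[0,0,0,0,0,0,0]],
])

```text
time: 24.5
eef_pos: [0.5527, 0.2674, 0.1536]
tcp_rot: [-0.0, -0.032, 0.999, -0.0]
force: [-0.2, 0.4, -0.1]
grip_width: 0.0853
gripper_force: 0.0
```

Run:
```python
from h import *
for c in("wrist","top","scene"):
    r.read_camera(c)
    for q in["specimen_center","scraper_center"]:
        for d in r.tip_of(c,q)[:2]:print(c,q,np.round(d["centre"],4),round(d["conf"],2))
```

```text
wrist specimen_center [0.5523 0.2728 0.0341] 0.86
wrist scraper_center [0.4312 0.2528 0.0295] 0.83
top scraper_center [ 0.5926 -0.1254  0.0064] 0.73
top scraper_center [0.4715 0.4802 0.0523] 0.57
scene specimen_center [0.5559 0.2679 0.0334] 0.73
scene scraper_center [0.4315 0.2494 0.0312] 0.81
```

Emit:
move_arm([
  [[0.001,0.0005,-0.03,0,0,0,0],[0,0,-0.04,0,0,0,0],[0,0,-0.03,0,0,0,0],[0,0,-0.015,0,0,0,0],[0,0,-0.006,0,0,0,0],[0,0,0,0,0,0,100],[0,0,0,0,0,0,255],[0,0,0,0,0,0,255],[0,0,0,0,0,0,255],[0,0,0,0,0,0,255]],
], squeeze=60)

```text
time: 25.95
eef_pos: [0.5551, 0.2683, 0.0344]
tcp_rot: [0.001, -0.032, 0.999, 0.0]
force: [-1.1, -1.3, 6.1]
grip_width: 0.0461
gripper_force: 63.0
```

Emit:
move_arm([
  [[0,0,0,0,0,0,255],[0,0,0,0,0,0,255],[0,0,0,0,0,0,255],[0,0,0.01,0,0,0,255],[0,0,0.03,0,0,0,255],[0,0,0.04,0,0,0,255],[0,0,0.04,0,0,0,255],[-0.012,-0.03,0,0,0,0,255],[-0.013,-0.045,0,0,0,0,255],[-0.013,-0.045,0,0,0,0,255]],
])

```text
time: 26.95
eef_pos: [0.5153, 0.147, 0.1533]
tcp_rot: [0.0, -0.032, 0.999, 0.0]
force: [1.1, -1.5, -4.4]
grip_width: 0.0462
gripper_force: 63.4
```

Emit:
move_arm([
  [[-0.009,-0.036,0,0,0,0,255],[-0.009,-0.036,0,0,0,0,255],[-0.008,-0.035,0,0,0,0,255],[0,0,-0.03,0,0,0,255],[0,0,-0.025,0,0,0,255],[0,0,-0.015,0,0,0,255],[0,0,-0.003,0,0,0,255],[0,0,0,0,0,0,255],[0,0,0,0,0,0,255],[0,0,0,0,0,0,255]],
])

```text
time: 27.95
eef_pos: [0.4908, 0.0411, 0.0806]
tcp_rot: [0.001, -0.032, 0.999, -0.0]
force: [0.4, -0.6, -3.4]
grip_width: 0.0461
gripper_force: 63.3
```

Emit:
move_arm([
  [[0,0,-0.003,0,0,0,255],[0,0,-0.002,0,0,0,255],[0,0,-0.0015,0,0,0,255],[0,0,-0.001,0,0,0,255],[0,0,0,0,0,0,255],[0,0,0,0,0,0,255],[0,0,0,0,0,0,255],[0,0,0,0,0,0,255],[0,0,0,0,0,0,255],[0,0,0,0,0,0,255]],
])

```text
time: 28.95
eef_pos: [0.4902, 0.041, 0.0733]
tcp_rot: [0.0, -0.032, 0.999, -0.0]
force: [-12.4, -1.6, 19.8]
grip_width: 0.0463
gripper_force: 66.1
```

Emit:
move_arm([
  [[0,0,0.0007,0,0,0,255],[0,0,0,0,0,0,255],[0,0,0,0,0,0,200],[0,0,0,0,0,0,0],[0,0,0,0,0,0,0],[0,0,0,0,0,0,0],[0,0,0,0,0,0,0],[0,0,0,0,0,0,0],[0,0,0.005,0,0,0,0],[0,0,0.015,0,0,0,0]],
])

```text
time: 29.95
eef_pos: [0.4896, 0.041, 0.0922]
tcp_rot: [-0.001, -0.032, 0.999, 0.0]
force: [-0.7, 0.2, -1.2]
grip_width: 0.0854
gripper_force: 0.0
```

Emit:
move_arm([
  [[0,0,0.03,0,0,0,0],[0,0,0.03,0,0,0,0],[0,0,0.03,0,0,0,0],[0,0,0.03,0,0,0,0],[-0.03,0,0,0,0,0,0],[-0.03,0,0,0,0,0,0],[-0.03,0,0,0,0,0,0],[0,0,0,0,0,0,0],[0,0,0,0,0,0,0],[0,0,0,0,0,0,0]],
])

```text
time: 30.95
eef_pos: [0.4009, 0.041, 0.213]
tcp_rot: [0.0, -0.032, 0.999, -0.0]
force: [-0.2, 0.1, 0.1]
grip_width: 0.0853
gripper_force: 0.0
```

Run:
```python
from h import *
for c in("wrist","top","scene"):
    r.read_camera(c);K=r.calibration(c)
    for q in["specimen_center","scraper_center","plate_center","tray"]:
        for d in r.tip_of(c,q)[:1]:print(c,q,np.round(d["centre"],4),round(d["conf"],2))
    if c=="top":
        for d in r.trace(c,"specimen_center")[:1]:print(rect(d["pixels"],K,.1))
```

```text
wrist specimen_center [0.4882 0.0442 0.0721] 0.77
wrist scraper_center [0.4325 0.2527 0.0307] 0.97
wrist tray [ 0.5259 -0.1752 -0.0021] 0.73
top specimen_center [0.4879 0.039  0.0745] 0.49
top scraper_center [0.4326 0.249  0.0338] 0.96
top plate_center [0.4877 0.0406 0.0464] 0.92
top tray [ 0.5313 -0.1771  0.004 ] 0.97
(array([516.2,  43.2]), array([23.2, 48.9]), 4.3, 122)
scene specimen_center [0.4926 0.04   0.071 ] 0.64
scene scraper_center [0.4318 0.2494 0.0337] 0.86
scene plate_center [0.4884 0.0395 0.047 ] 0.89
scene tray [ 0.5259 -0.1734 -0.0023] 0.64
```

All placements check out, so I'm handing the job in.

```bash
python3 -c "
from station import r
print(r.job_done())"
```

```text
the job is handed in; nothing more can be done
None
```

I handed the job in at about 31 s on the robot's clock and got no verdict back. By camera, the specimen is upright within about 5 mm of the plate centre, the scraper is sole down on the mat, the tray hasn't visibly shifted, and all six chips look to be in the tray, though one is mostly hidden under another. I didn't re-measure the jar and the dish at the end.

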